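# Make up two breaker accessory kits

## Task

Make up the two circuit-breaker accessory kits in their moulded trays. The main-switch kit, in the black tray, gets the red-and-yellow rotary handle, the long tinned link, and the pale terminal shield, which lies over the link because those terminals stay live; the feeder kit, in the blue tray, gets the black rotary handle and the short bare-copper link. Seat each handle flat in the square pocket, each link flat on the bottom of its channel and the shield open side down on the ledge above the link, and leave the blue screwdriver, the roll of black tape behind the stock and the black phase barrier beside the trays where they lie.

Things in the scene. Friction and masses are not known exactly. Their poses are not given: they have to be found in the camera images.
- black_tray: black kit tray, fixed, 186 (x) x 144 (y) mm, rim 22 high; mm from its origin, under its centre on the bench, z up. Link place at (-49,0): recess 72 (x) x 128 (y), its ledge at z=13 carries a shield; sunk in it the link channel, 34 (x) x 120 (y), floor z=6, with a finger scoop 72 (x) x 48 (y) across its middle. Square handle pocket 80 x 80 at (45,-24), floor z=10. A small pocket holds fixed screws.
- blue_tray: blue kit tray, fixed, 186 (x) x 144 (y) mm, rim 22 high; mm from its origin, under its centre on the bench, z up. Link place at (-49,0): recess 72 (x) x 128 (y), its ledge at z=13 carries a shield; sunk in it the link channel, 34 (x) x 120 (y), floor z=6, with a finger scoop 72 (x) x 48 (y) across its middle. Square handle pocket 80 x 80 at (45,-24), floor z=10. A small pocket holds fixed screws.
- red_handle_mid (a point): rotary handle: yellow base plate 64 x 64 x 10 mm, red round collar (54 across, its top 20 mm up) and red grip bar 18 wide (x) x 60 long (y), top 50 mm above the underside. Point: its centre, 25 mm above the underside; z up. Grasp the bar across its 18 mm, above the collar. About 80 g. Loose, flat on the bench.
- black_handle_mid (a point): rotary handle: grey base plate 64 x 64 x 10 mm, black round collar (54 across, its top 20 mm up) and black grip bar 18 wide (x) x 60 long (y), top 50 mm above the underside. Point: its centre, 25 mm above the underside; z up. Grasp the bar across its 18 mm, above the collar. About 80 g. Loose, flat on the bench.
- tinned_link_mid (a point): flat pale silvery-beige (tin-plated) copper link with a dark hole near each end, 20 (x) x 110 (y) x 5 mm thick, lying flat on the bench. Point: its centre, half-way up (2.5 mm above its underside); y along its length, z up. Grasp across its 20 mm. About 160 g. Loose.
- bare_link_mid (a point): flat reddish bare-copper link with a dark hole near each end, 20 (x) x 80 (y) x 6 mm thick, lying flat on the bench. Point: its centre, half-way up (3 mm above its underside); y along its length, z up. Grasp across its 20 mm. About 85 g. Loose.
- shield_mid (a point): pale grey plastic terminal shield, a hollow hood open below, 58 (x) x 112 (y) x 30 mm high, with three fields on its flat top, standing on its open side. Point: its centre, half-way up (15 mm above its lower edge); y along its length, z up. Grasp across its 58 mm, by its upper 20 mm. About 60 g. Loose.
- blue_screwdriver: bystander: screwdriver with a blue handle, 182 mm long along its y, 26 mm thick, lying to the left of the stock; origin under its centre. Not to be moved.
- black_tape: bystander: small roll of black tape lying flat, 53 mm across, 19 mm high, behind the stock; origin under its centre. Not to be moved. Mind the fixed cartons behind the trays: one juts out over the bench from x = 0.64 m on, between y = -0.15 and 0.07 m, 0.18 to 0.33 m up; swing the hand past nearer the base.
- loose_barrier: bystander: thin black phase barrier plate lying flat to the right of the right-hand tray, 43 (x) x 100 (y) mm, 8 mm high at its foot; origin under its centre. Not to be moved.
Mind the look-alikes: they are no part of the job. Of the things that look like the part that bears tinned_link_mid, take the one that is farthest to the robot's right at the start. Of the things that look like the part that bears black_handle_mid, the larger one is meant.

How it is judged:
At the end, for the whole second after the job is handed in: Black tray: red-and-yellow handle in the pocket, tinned link in the channel, shield over it. Blue tray: black handle, bare link. Each within 10 mm of its place (handles, shield length 11, bare link along channel 24), at seated height (links 2 mm, others 4), level to 0.06 rad, released, at rest (x of red_handle_mid in the frame of black_tray between 0.034 and 0.056 m and y of red_handle_mid in the frame of black_tray between -0.035 and -0.013 m and z of red_handle_mid in the frame of black_tray between 0.031 and 0.039 m and angle between each of red_handle_mid, black_handle_mid, tinned_link_mid, bare_link_mid, shield_mid's own z axis and vertical below 0.06 rad and linear speed of each of red_handle, black_handle, tinned_link, bare_link, shield below 0.02 m/s and x of black_handle_mid in the frame of blue_tray between 0.034 and 0.056 m and y of black_handle_mid in the frame of blue_tray between -0.035 and -0.013 m and z of black_handle_mid in the frame of blue_tray between 0.031 and 0.039 m and x of tinned_link_mid in the frame of black_tray between -0.059 and -0.039 m and y of tinned_link_mid in the frame of black_tray between -0.01 and 0.01 m and z of tinned_link_mid in the frame of black_tray between 0.0065 and 0.0105 m and x of bare_link_mid in the frame of blue_tray between -0.059 and -0.039 m and y of bare_link_mid in the frame of blue_tray between -0.024 and 0.024 m and z of bare_link_mid in the frame of blue_tray between 0.007 and 0.011 m and x of shield_mid in the frame of black_tray between -0.059 and -0.039 m and y of shield_mid in the frame of black_tray between -0.011 and 0.011 m and z of shield_mid in the frame of black_tray between 0.024 and 0.032 m and angle between the y axis of shield_mid and the y axis of black_tray, either way round below 0.25 rad); the robot touches nothing.
It fails at once if the blue screwdriver is pushed more than 25 mm from where it lay (distance of blue_screwdriver from where it was at the start of the episode above 0.025 m).
It fails at once if the roll of black tape is pushed more than 25 mm from where it lay (distance of black_tape from where it was at the start of the episode above 0.025 m).
It fails at once if the black phase barrier is pushed more than 25 mm from where it lay (distance of loose_barrier from where it was at the start of the episode above 0.025 m).
It also fails if it takes over 141 s, if anything falls off the work surface, if the arm or the gripper's body presses on something with over 40 N, if the wrist force passes 120 N, or if a joint passes its speed limit or range.

## Robot

A 6-joint arm with a two-finger parallel gripper is mounted at the origin on a cart in front of the work surface, level with it; the furniture and walls round the work are solid. World frame = base frame: x ahead of the robot, y to its left, z up, the work surface at z = 0. Lengths are in m, angles in rad, forces in N, time in s.
With the tool pointing down it reaches from about 0.35 to 1 m from the base axis. Payload 7.1 kg.
Tool frame: the origin (TCP) lies on the mounting face of the last link; the fingertips stand 173 mm ahead of it and the grasp point (between the pads) lies 155 mm ahead of it; z points along the fingers, y is the line along which they close (so a half turn about z gives the same grasp; the last joint's range is limited). The gripper opens to 85 mm and grips with 20 to 120 N. Pads are 22 mm wide; open, the fingers measure 114 mm over their backs; the gripper's body (76 mm by 85 mm) begins 54 mm behind the grasp point. The pads swing forward as they close: fully open they stand 13 mm farther back than shut.
Start: joints at [-1.121, 0.423, 1.63, -0, 1.089, -0.019], TCP at [0.282, -0.558, 0.405] pointing down, gripper open.
Joint ranges: [-3, 3], [-0.9, 2.11], [0.09, 2.58], [-1.31, 4.45], [0.11, 2.69], [-2.54, 2.54]. Speed limits (rad/s): [2.39, 2.39, 3.01, 3.14, 3.14, 3.14].

## Interface

Orientations are given as a rotation vector (axis times angle).
In Python, from bench import telemetry, snapshot, calibration, arm gives the robot as it stands.
- The arm moves only by the shell command python3 -m crank 'ROWS' [FORCE]. ROWS is JSON, a list of rows, each a list of 7 numbers: the shift along the world's x, y, z each as a share of 500 mm, from -1 to 1, then the turn, a rotation vector about the world's x, y, z each as a share of 45 degrees, from -1 to 1, then the opening, from 0 (shut) to 1 (fully open). A call has 1 to 12 rows; each row is the pose to reach, as a shift and turn from the pose commanded when the call began; what a row does not reach only later rows make up. A row lasts 1/10 s, in which the tool goes at most 50 mm and 8.59 degrees, less where a joint would pass 70% of its speed; a pose out of reach is approached as far as the arm can. A call with a number of a shift or a turn outside -1 to 1 is refused whole. A call with a gripper value outside its range is refused whole. The fingers move at their own pace and stop on an object; FORCE is the grip in N (left out, the last holds). Time passes only in rows, so rows that repeat a pose let the fingers close. It gives the time, the measured TCP pose, the force, the opening and the grip force at its end, in the units of the state.
- telemetry.get_state(): the state, without advancing time (a new reading comes with each control period).
- snapshot(name): name is "scene" or "top"; returns (picture, depth): 480x640x3 uint8, red, green, blue; 480x640 float32, m along the optical axis (not along the pixel's ray), 0 where there is no reading.
- calibration(name): a dict with "fov_y" (degrees; the focal length in pixels is half the picture's height over the tangent of half this angle, whatever the lens; pixels are square), "cx", "cy" (the principal point, pixels), "dist" ([k1, k2, p1, p2, k3] as OpenCV has them; the pictures are not rectified), "world_from_camera" (4x4, takes a point from camera to world coordinates). Camera axes: x right, y down, z forward; pixel columns grow to the right and rows downward; lengths in m; the calibration is good to about 2 mm. A picture is of the moment at which its call begins. calibration takes no time and is no camera call.
- arm.close_job(): hands the job in; it is judged then, once.
The state is a dict: "time": time; "joint_pos": joint angles; "dq": joint speeds; "joint_torque": joint torques, N m; "eef_pos": TCP position; "orientation": TCP orientation; "force": force on the tool from outside, world axes, zero at the start; "moment": the same for the moment, N m; "opening": finger opening in m; "finger_force": force on a finger pad.
Only numpy, scipy, OpenCV 4.12 (cv2) and the standard library are available. Lean on these libraries where they do the work, as an engineer would, in place of code of your own. Each camera call takes 0.05 s, during which the arm holds its last target. There are 200 camera calls.

## Working session

There is one attempt and no reset: what is moved stays moved. The work goes in short steps, Python scripts to look and compute and a shell command to move; the robot and the scene stay as the last step left them, time stands still between calls to the robot, and variables do not carry over. Pictures are saved under pics/ and viewed, at most 14 in all, crops included, and the job is handed in when it is done.

```bash
ls; mkdir -p pics; cat > h.py <<'E'
import numpy as np, cv2, json
from bench import telemetry, snapshot, calibration, arm
def K(c,shape=(480,640)):
    f=shape[0]/2/np.tan(np.radians(c["fov_y"])/2)
    return np.array([[f,0,c["cx"]],[0,f,c["cy"]],[0,0,1]])
def ray(name,uv,z):
    c=calibration(name);T=np.array(c["world_from_camera"])
    p=cv2.undistortPoints(np.float64(uv).reshape(-1,1,2),K(c),np.float64(c["dist"])).reshape(-1,2)
    d=np.c_[p,np.ones(len(p))]@T[:3,:3].T;o=T[:3,3]
    return o+d*((z-o[2])/d[:,2])[:,None]
def cloud(name,depth):
    c=calibration(name);T=np.array(c["world_from_camera"])
    v,u=np.mgrid[:480,:640]
    p=cv2.undistortPoints(np.float64(np.stack([u,v],-1)).reshape(-1,1,2),K(c),np.float64(c["dist"])).reshape(-1,2)
    P=np.c_[p,np.ones(len(p))]*depth.reshape(-1,1)
    return (P@T[:3,:3].T+T[:3,3]).reshape(480,640,3)
def save(n,img): cv2.imwrite(f"pics/{n}.png",cv2.cvtColor(img,cv2.COLOR_RGB2BGR))
E
python3 - <<'E'
from h import *
for n in("top","scene"):
    im,d=snapshot(n);save(n+"0",im);np.savez(f"{n}0.npz",im=im,d=d);c=calibration(n);print(c, (d>0).mean())
print(telemetry.get_state())
E
```

```text
pics
{'fov_y': 54.72128490603919, 'cx': 319.5474551188467, 'cy': 246.11456619660333, 'dist': array([-0.04457117,  0.        ,  0.        ,  0.        ,  0.        ]), 'world_from_camera': array([[ 0.02107034, -0.99624647,  0.08395836,  0.43683282],
       [-0.99975493, -0.02042505,  0.0085375 ,  0.02271721],
       [-0.0067906 , -0.08411768, -0.99643269,  1.28042822],
       [ 0.        ,  0.        ,  0.        ,  1.        ]])} 0.9959798177083333
{'fov_y': 42.942631111614446, 'cx': 327.76180431290277, 'cy': 233.45668147779395, 'dist': array([0.00234994, 0.        , 0.        , 0.        , 0.        ]), 'world_from_camera': array([[-0.538506  , -0.41745131,  0.73194651, -0.68809506],
       [-0.84247636,  0.28287229, -0.45849412,  0.76860041],
       [-0.01564841, -0.86354946, -0.50402128,  0.87469192],
       [ 0.        ,  0.        ,  0.        ,  1.        ]])} 0.9942903645833333
{'time': 0.1, 'joint_pos': array([-1.12100768e+00,  4.23802105e-01,  1.63065172e+00, -1.39563318e-05,
        1.08861141e+00, -1.90214684e-02]), 'dq': array([ 3.23061475e-04, -8.32067591e-04, -1.13474995e-03, -1.64256420e-05,
        5.05046718e-05,  1.12740311e-03]), 'joint_torque': array([ 1.35647406e-03, -5.58424008e+01, -2.82446301e+01,  1.36126042e-05,
        3.05190224e-03,  8.56920678e-06]), 'eef_pos': array([ 0.28228349, -0.55731988,  0.40398473]), 'orientation': array([-3.05427952e+00, -7.29356370e-01,  5.13099086e-04]), 'force': array([0.17526595, 0.14706422, 0.45484835]), 'moment': array([ 0.02464146,  0.02900209, -0.05296426]), 'finger_force': 0.0, 'opening': 0.08556271494614179}
```

View pics/top0.png

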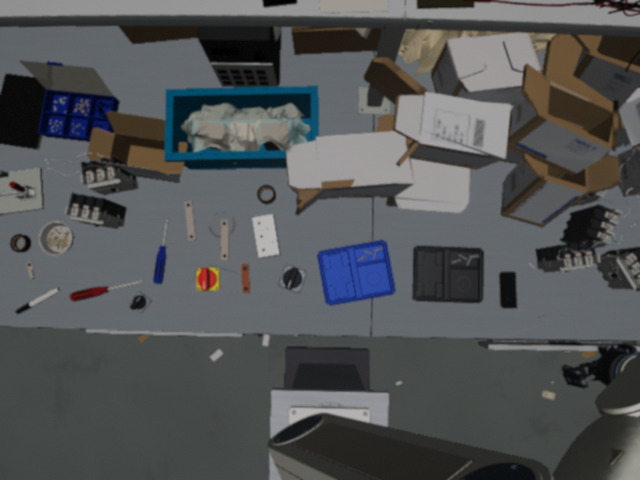

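View pics/scene0.png

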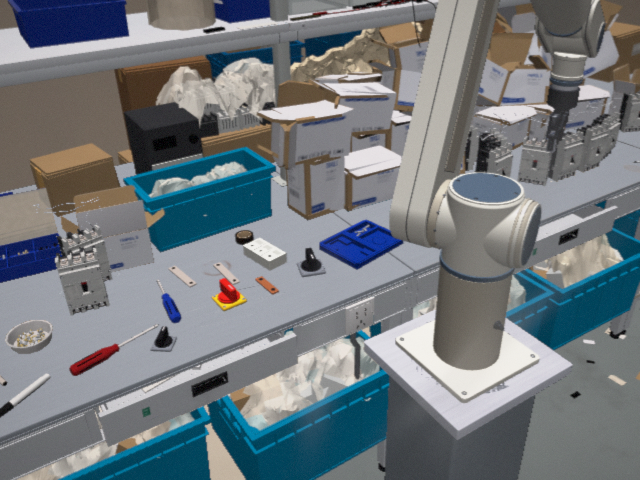

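```bash
python3 - <<'E'
from h import *
im=np.load("top0.npz")["im"]
save("crop1",cv2.resize(im[180:320,120:320],None,fx=4,fy=4,interpolation=cv2.INTER_CUBIC))
save("crop2",cv2.resize(im[225:320,300:530],None,fx=3.4,fy=3.4,interpolation=cv2.INTER_CUBIC))
E
```

```text
(no output)
```

View pics/crop1.png

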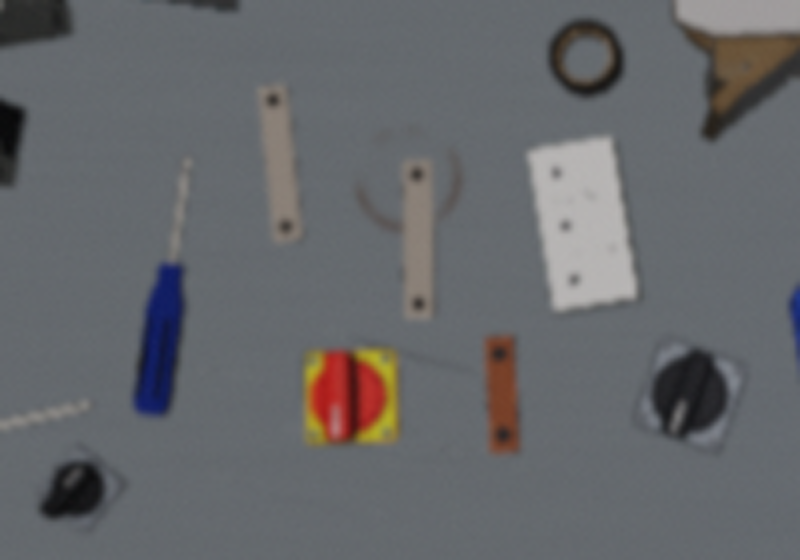

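View pics/crop2.png

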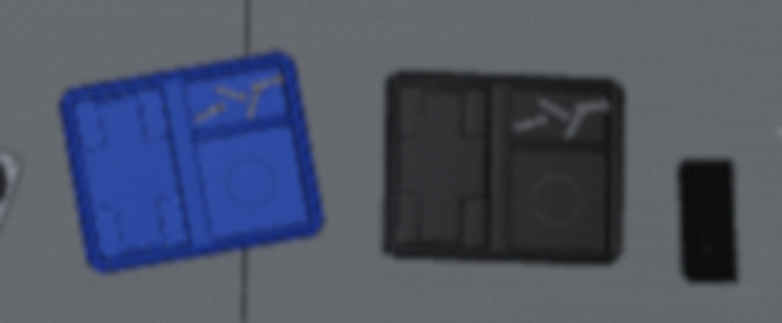

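```bash
cat > meas.py <<'E'
from h import *
def blob(mask,name,z,seed):
    n,l,s,c=cv2.connectedComponentsWithStats(cv2.morphologyEx(mask.astype(np.uint8),cv2.MORPH_CLOSE,np.ones((3,3))))
    k=l[seed[1],seed[0]]
    if k==0:
        k=1+np.argmin(np.hypot(*(c[1:]-seed).T))
    cs,_=cv2.findContours((l==k).astype(np.uint8),cv2.RETR_EXTERNAL,cv2.CHAIN_APPROX_NONE)
    ct=max(cs,key=cv2.contourArea).reshape(-1,2)
    w=ray(name,ct,z)[:,:2]
    (cx,cy),(a,b),_=cv2.minAreaRect((w*1000).astype(np.float32))
    r=cv2.boxPoints(cv2.minAreaRect((w*1000).astype(np.float32)))
    e=[r[1]-r[0],r[2]-r[1]];e=max(e,key=np.linalg.norm);ang=np.degrees(np.arctan2(e[1],e[0]))
    ang=(ang+90)%180-90
    m=w.mean(0)*1000
    return f"c=({cx:.1f},{cy:.1f}) size=({max(a,b):.1f},{min(a,b):.1f}) longaxis={ang:.1f} area={s[k,4]}"
E
python3 - <<'E'
from meas import *
f=np.load("top0.npz");im,d=f["im"].astype(int),f["d"]
hsv=cv2.cvtColor(f["im"],cv2.COLOR_RGB2HSV).astype(int);H,S,V=hsv[...,0],hsv[...,1],hsv[...,2]
R,G,B=im[...,0],im[...,1],im[...,2]
for p in [(224,240),(265,235),(246,278),(210,285),(265,300),(450,285),(419,275),(300,300),(508,290),(355,270)]: print(p,im[p[1],p[0]],hsv[p[1],p[0]])
print("tin",blob((R>B+8)&(S<90)&(V>110),"top",.005,(224,240)))
print("cop",blob((R>B+40)&(H<15),"top",.006,(246,278)))
print("shield",blob((V>155),"top",.03,(265,240)))
print("red plate",blob((S>150)&((H<40)|(H>170)),"top",.01,(210,280)))
print("blue",blob((S>150)&(H>100)&(H<130),"top",.022,(355,270)))
print("black",blob((V<75),"top",.022,(450,285)))
print("barrier",blob((V<75),"top",.008,(508,290)))
P=cloud("top",d)
for n,(u0,v0,u1,v1) in dict(red=(192,260,224,296),blk=(275,258,310,296)).items():
    q=P[v0:v1,u0:u1].reshape(-1,3); print(n,"zmax",np.percentile(q[:,2],[1,50,90,99]))
    b=q[(q[:,2]>.032)]; print(len(b),b.mean(0)*1000,(b.max(0)+b.min(0))*500,(b.max(0)-b.min(0))*1000); (c,sz,a)=cv2.minAreaRect((b[:,:2]*1000).astype(np.float32));print(c,sz,a)
    b=q[(q[:,2]>.005)]; (c,sz,a)=cv2.minAreaRect((b[:,:2]*1000).astype(np.float32));print("all",c,sz,a)
for n,(u0,v0,u1,v1) in dict(shield=(245,205,287,265),tin=(210,215,236,265),bench=(320,205,350,235),blackt=(410,240,490,310)).items():
    q=P[v0:v1,u0:u1].reshape(-1,3);print(n,np.percentile(q[:,2],[2,25,50,75,98]))
q=P[(P[...,2]>.015)&(np.hypot(P[...,0]-.45,P[...,1]-.17)<.15)&(P[...,2]<.04)]
E
```

```text
(224, 240) [137 127 119] [ 13  34 137]
(265, 235) [183 181 179] [ 15   6 183]
(246, 278) [120  65  42] [  9 166 120]
(210, 285) [142  32  29] [  1 203 142]
(265, 300) [100 105 109] [103  21 109]
(450, 285) [39 40 41] [105  12  41]
(419, 275) [51 51 54] [120  14  54]
(300, 300) [102 107 112] [105  23 112]
(508, 290) [14 15 15] [90 17 15]
(355, 270) [ 45  72 160] [113 183 160]
tin c=(558.7,299.0) size=(106.0,16.8) longaxis=2.2 area=258
cop c=(452.1,236.6) size=(76.9,16.6) longaxis=2.0 area=185
shield c=(568.9,181.8) size=(108.4,56.0) longaxis=11.3 area=820
red plate c=(448.5,339.3) size=(58.1,58.1) longaxis=2.2 area=455
blue c=(473.9,-66.3) size=(189.4,146.7) longaxis=-78.8 area=3673
black c=(474.3,-316.3) size=(192.6,150.4) longaxis=89.1 area=3896
barrier c=(434.0,-485.2) size=(98.9,46.1) longaxis=2.2 area=601
red zmax [-0.00670095  0.00210205  0.04618759  0.05163323]
174 [447.93840811 336.69348883  60.9154318 ] [447.95206579 187.3553712  656.48941992] [  56.32591556  329.27632276 1247.8776046 ]
(453.25848388671875, 187.76707458496094) (56.179683685302734, 328.7386779785156) 2.0174126625061035
all (462.1959228515625, 200.397705078125) (82.72976684570312, 349.2997741699219) 5.20084285736084
blk zmax [-0.00616578  0.00168644  0.04533841  0.05237176]
159 [452.7748576  104.38006679  78.78929848] [452.95798716  72.76545288 656.74983703] [  56.01736886  100.09648611 1247.35677039]
(457.15338134765625, 75.98426818847656) (54.60770034790039, 100.09601593017578) 7.733770370483398
all (460.5292053222656, 89.95435333251953) (98.79849243164062, 119.40113067626953) 13.716794967651367
shield [-0.00583119 -0.00164877  0.00101143  0.02782589  0.03296883]
tin [-5.97320647e-03 -2.09991095e-03 -2.67062230e-05  2.40730266e-03
  8.07913753e-03]
bench [-0.00604266 -0.00234634 -0.00076433  0.00104859  0.00513113]
blackt [-0.00445969  0.00116617  0.00751493  0.01577807  0.02454982]
```

```bash
python3 - <<'E'
from meas import *
fr=[snapshot("top") for _ in range(12)]
D=np.stack([f[1] for f in fr]);D[D<=0]=np.nan
d=np.nan_to_num(np.nanmedian(D,0));im=np.mean([f[0] for f in fr],0)
np.savez("avg.npz",im=im,d=d)
P=cloud("top",d)
def rect(sel,n):
    q=(P[sel][:,:2]*1000).astype(np.float32)
    (c,sz,a)=cv2.minAreaRect(q);print(n,len(q),np.round(c,1),np.round(sz,1),round(a,1),"z",P[sel][:,2].mean().round(4))
def box(u0,v0,u1,v1):
    m=np.zeros((480,640),bool);m[v0:v1,u0:u1]=1;return m
Z=P[...,2]
rect(box(192,260,224,296)&(Z>.034)&(Z<.06),"redbar")
rect(box(192,260,224,296)&(Z>.006)&(Z<.06),"redall")
rect(box(275,258,310,296)&(Z>.034)&(Z<.06),"blkbar")
rect(box(275,258,310,296)&(Z>.006)&(Z<.06),"blkall")
rect(box(245,205,287,265)&(Z>.022)&(Z<.04),"shield")
for n,b in dict(blue=(310,230,402,315),black=(405,240,492,310)).items():
    rect(box(*b)&(Z>.017)&(Z<.03),n+" rim"); 
    # interior depressions
T=np.clip((Z+0.002)/.03*255,0,255).astype(np.uint8)
save("depthtray",cv2.resize(cv2.cvtColor(T[225:320,300:500],cv2.COLOR_GRAY2RGB),None,fx=4,fy=4,interpolation=cv2.INTER_NEAREST))
H=np.array(calibration("top")["world_from_camera"])
# bench bias near places
for n,b in dict(A=(230,290,260,310),B=(395,250,410,300),C=(300,215,330,232)).items(): print(n,np.median(Z[box(*b)]))
E
```

```text
redbar 168 [447.8 342. ] [56.5 18.5] 3.8 z 0.0471
redall 506 [447.1 341.2] [60.5 61.9] 1.3 z 0.0245
blkbar 154 [453.3 107. ] [18.1 58.6] 71.8 z 0.0481
blkall 526 [453.5 107. ] [63.7 62.8] 71.3 z 0.0232
shield 884 [567.6 181.7] [112.1  57.9] 10.9 z 0.029
blue rim 1371 [473.1 -66.5] [151.1 193. ] 11.2 z 0.0204
black rim 1370 [ 474.5 -317.1] [192.4 149. ] 88.9 z 0.0206
A -0.0010526910767745257
B -0.0008740379053666647
C -0.0008671481000336323
```

View pics/depthtray.png

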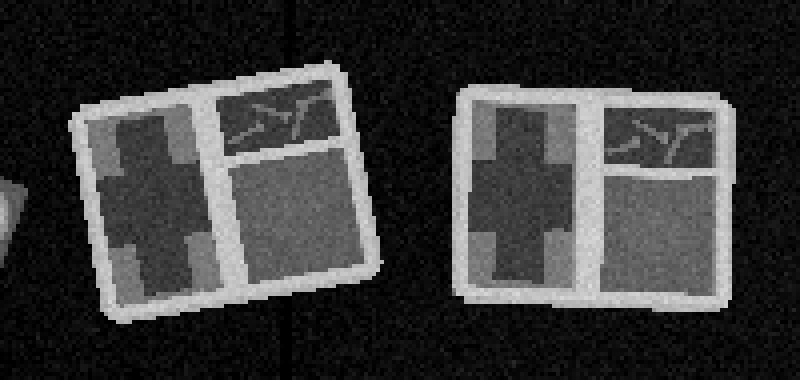

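```bash
python3 - <<'E'
from meas import *
d=np.load("avg.npz")["d"];P=cloud("top",d);Z=P[...,2]
low=((Z<.0165)).astype(np.uint8)
n,l,s,c=cv2.connectedComponentsWithStats(low,connectivity=4)
for nm,(u,v) in dict(blue_rec=(338,276),blue_pkt=(374,280),blk_rec=(430,275),blk_pkt=(465,285)).items():
    k=l[v,u];q=(P[l==k][:,:2]*1000).astype(np.float32);print(nm,s[k,4],[np.round(x,1) for x in cv2.minAreaRect(q)],np.round(q.mean(0),1), P[l==k][:,2].mean().round(4))
def T(o,yaw,p):
    a=np.radians(yaw);return np.round(np.array(o)+np.array([[np.cos(a),-np.sin(a)],[np.sin(a),np.cos(a)]])@p,1)
for n,o,y in (("blue",(473,-66.5),-78.8),("black",(474.3,-317),-91.1)):
    print(n,"link",T(o,y,(-49,0)),"pocket",T(o,y,(45,-24)))
import scipy.spatial.transform as t
R=t.Rotation.from_rotvec(telemetry.get_state()["orientation"]).as_matrix();print(R.round(3))
E
```

```text
blue_rec 1249 [array([463.7, -18.5]), array([128. ,  72.1]), np.float64(11.2)] [463.5 -18.7] 0.0076
blue_pkt 868 [array([ 458.4, -115.9]), array([80.2, 79.6]), np.float64(11.2)] [ 458.3 -116.2] 0.0093
blk_rec 1222 [array([ 475.3, -270.5]), array([ 71.2, 125.9]), np.float64(88.8)] [ 474.9 -271.4] 0.0079
blk_pkt 815 [array([ 450.6, -363.9]), array([76.5, 79.9]), np.float64(88.6)] [ 449.5 -365.2] 0.0098
blue link [463.5 -18.4] pocket [ 458.2 -115.3]
black link [ 475.2 -268. ] pocket [ 449.4 -361.5]
[[ 0.892  0.452  0.   ]
 [ 0.452 -0.892  0.   ]
 [ 0.    -0.    -1.   ]]
```

Candidates seen in the top view:
- **Tinned link:** (190,220) and (224,240). I take (224,240), the one farther to the robot's right.
- **Black handle:** small at (140,302) and large at (292,278). I take (292,278).
- **Others:** the red handle (207,279), copper link (246,278) and shield (265,236) have no rivals.

The close crop confirms these choices, and the ring under the link is only a stain. The depth view shows the recess on the left of each tray and the pocket at lower right.

First I go to the red handle.

```bash
python3 -m crank '[[0.332,0.916,-0.1,0,0,-0.544,1],[0.332,0.916,-0.1,0,0,-0.544,1],[0.332,0.916,-0.1,0,0,-0.544,1],[0.332,0.916,-0.1,0,0,-0.544,1],[0.332,0.916,-0.1,0,0,-0.544,1],[0.332,0.916,-0.1,0,0,-0.544,1],[0.332,0.916,-0.1,0,0,-0.544,1],[0.332,0.916,-0.1,0,0,-0.544,1],[0.332,0.916,-0.1,0,0,-0.544,1],[0.332,0.916,-0.1,0,0,-0.544,1]]' 40 && python3 -m crank '[[0,0.883,-0.15,0,0,0,1],[0,0.883,-0.15,0,0,0,1],[0,0.883,-0.15,0,0,0,1],[0,0.883,-0.15,0,0,0,1],[0,0.883,-0.15,0,0,0,1],[0,0.883,-0.15,0,0,0,1],[0,0.883,-0.15,0,0,0,1],[0,0.883,-0.15,0,0,0,1],[0,0.883,-0.15,0,0,0,1],[0,0.883,-0.15,0,0,0,1],[0,0.883,-0.15,0,0,0,1]]'
```

```text
time: 1.7
eef_pos: [0.4488, -0.0972, 0.3548]
orientation: [-3.141, -0.067, -0.001]
force: [0.9, -0.2, -0.2]
opening: 0.0853
finger_force: 0.0
time: 2.8
eef_pos: [0.448, 0.3429, 0.2793]
orientation: [3.14, 0.069, -0.001]
force: [0.1, -0.3, -0.6]
opening: 0.0855
finger_force: 0.0
```

```bash
python3 -m crank '[[0,-0.001,-0.08,0,0,0,1],[0,-0.001,-0.164,0,0,0,1],[0,-0.001,-0.164,0,0,0,1],[0,-0.001,-0.164,0,0,0,1],[0,-0.001,-0.164,0,0,0,0],[0,-0.001,-0.164,0,0,0,0],[0,-0.001,-0.164,0,0,0,0],[0,-0.001,-0.164,0,0,0,0],[0,-0.001,-0.164,0,0,0,0],[0,-0.001,-0.164,0,0,0,0],[0,-0.001,-0.164,0,0,0,0],[0,-0.001,-0.164,0,0,0,0]]' 40
```

```text
time: 4.0
eef_pos: [0.4487, 0.3417, 0.1986]
orientation: [-3.14, -0.066, -0.002]
force: [-0.4, -1.4, 7.9]
opening: 0.0173
finger_force: 41.1
```

```bash
python3 -m crank '[[0,0,0.1,0,0,0,0],[0,0,0.2,0,0,0,0],[0,-0.05,0.26,0,0,0,0],[0,-0.8,0.26,0,0,-0.08,0],[0,-0.8,0.26,0,0,-0.08,0],[0,-0.8,0.26,0,0,-0.08,0],[0,-0.8,0.26,0,0,-0.08,0],[0,-0.8,0.26,0,0,-0.08,0],[0,-0.8,0.26,0,0,-0.08,0],[0,-0.8,0.26,0,0,-0.08,0],[0,-0.8,0.26,0,0,-0.08,0],[0,-0.8,0.26,0,0,-0.08,0]]' && python3 -m crank '[[0.003,-0.608,0,0,0,0,0],[0.003,-0.608,0,0,0,0,0],[0.003,-0.608,0,0,0,0,0],[0.003,-0.608,0,0,0,0,0],[0.003,-0.608,0,0,0,0,0],[0.003,-0.608,0,0,0,0,0],[0.003,-0.608,0,0,0,0,0],[0.003,-0.608,0,0,0,0,0]]'
```

```text
time: 5.2
eef_pos: [0.4483, -0.0612, 0.3278]
orientation: [3.141, -0.04, 0.001]
force: [-0.3, 1.7, -1.0]
opening: 0.0171
finger_force: 39.8
time: 6.0
eef_pos: [0.4499, -0.363, 0.3273]
orientation: [-3.141, 0.036, 0.001]
force: [0.1, 0.7, -0.8]
opening: 0.0171
finger_force: 39.9
```

```bash
python3 -m crank '[[0,0,-0.1,0,0,0,0],[0,0,-0.18,0,0,0,0],[0,0,-0.22,0,0,0,0],[0,0,-0.236,0,0,0,0],[0,0,-0.236,0,0,0,0],[0,0,-0.236,0,0,0,0.5],[0,0,-0.236,0,0,0,0.6],[0,0,-0.236,0,0,0,0.8],[0,0,-0.236,0,0,0,0.8],[0,0,-0.16,0,0,0,1],[0,0,-0.06,0,0,0,1],[0,0,0.02,0,0,0,1]]'
```

```text
time: 7.2
eef_pos: [0.4499, -0.3626, 0.3398]
orientation: [3.141, -0.034, 0.001]
force: [0.2, 0.3, -0.5]
opening: 0.0857
finger_force: 0.0
```

```bash
python3 -m crank '[[0,0.95,0,0,0,0.07,1],[0,0.95,0,0,0,0.07,1],[0,0.95,0,0,0,0.07,1],[0,0.95,0,0,0,0.07,1],[0,0.95,0,0,0,0.07,1],[0,0.95,0,0,0,0.07,1],[0,0.95,0,0,0,0.07,1],[0,0.95,0,0,0,0.07,1],[0,0.95,0,0,0,0.07,1],[0,0.95,0,0,0,0.07,1]]' && python3 -m crank '[[0.218,0.372,0,0,0,0,1],[0.218,0.372,0,0,0,0,1],[0.218,0.372,0,0,0,0,1],[0.218,0.372,0,0,0,0,1],[0.218,0.372,0,0,0,0,1],[0.218,0.372,-0.1,0,0,0,1],[0.218,0.372,-0.15,0,0,0,1],[0.218,0.372,-0.15,0,0,0,1]]'
```

```text
time: 8.2
eef_pos: [0.4496, 0.1155, 0.3381]
orientation: [-3.14, -0.056, -0.002]
force: [0.1, -0.2, -0.8]
opening: 0.0854
finger_force: 0.0
time: 9.0
eef_pos: [0.5573, 0.2978, 0.2589]
orientation: [3.138, 0.053, -0.011]
force: [0.9, 0.1, -0.4]
opening: 0.0858
finger_force: 0.0
```

```bash
python3 - <<'E'
from h import *
im,d=snapshot("top");save("t2",cv2.resize(im[180:330,180:500],None,fx=2.5,fy=2.5,interpolation=cv2.INTER_CUBIC))
E
```

```text
(no output)
```

View pics/t2.png

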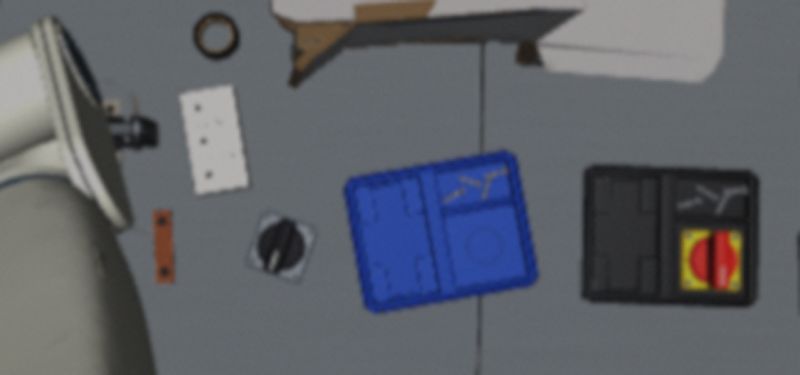

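The red handle sits in its pocket (crop 711,260) and the stock hasn't been disturbed. Next I lower to the tinned link.

```bash
python3 -m crank '[[0,0,-0.08,0,0,0,1],[0,0,-0.155,0,0,0,1],[0,0,-0.155,0,0,0,1],[0,0,-0.155,0,0,0,1],[0,0,-0.155,0,0,0,1]]' 40
```

```text
time: 9.55
eef_pos: [0.5602, 0.2989, 0.1881]
orientation: [-3.139, -0.052, -0.006]
force: [0.7, -0.1, 0.2]
opening: 0.0854
finger_force: 0.0
```

```bash
python3 -m crank '[[-0.002,0,-0.027,0,0,0,1],[-0.002,0,-0.027,0,0,0,1],[-0.002,0,-0.027,0,0,0,1],[-0.002,0,-0.027,0,0,0,0.4],[-0.002,0,-0.027,0,0,0,0.4],[-0.002,0,-0.027,0,0,0,0],[-0.002,0,-0.027,0,0,0,0],[-0.002,0,-0.027,0,0,0,0],[-0.002,0,-0.027,0,0,0,0],[-0.002,0,-0.027,0,0,0,0],[-0.002,0,-0.027,0,0,0,0]]' 50
```

```text
time: 10.65
eef_pos: [0.5589, 0.2989, 0.1738]
orientation: [-3.14, -0.053, -0.005]
force: [-0.7, -0.0, 13.4]
opening: 0.0179
finger_force: 51.7
```

```bash
python3 -m crank '[[0,0,0.08,0,0,0,0],[0,0,0.16,0,0,0,0],[-0.05,0,0.24,0,0,0,0],[-0.167,-0.75,0.28,0,0,-0.07,0],[-0.167,-0.75,0.28,0,0,-0.07,0],[-0.167,-0.75,0.28,0,0,-0.07,0],[-0.167,-0.75,0.28,0,0,-0.07,0],[-0.167,-0.75,0.28,0,0,-0.07,0],[-0.167,-0.75,0.28,0,0,-0.07,0],[-0.167,-0.75,0.28,0,0,-0.07,0],[-0.167,-0.75,0.28,0,0,-0.07,0],[-0.167,-0.75,0.28,0,0,-0.07,0]]' && python3 -m crank '[[0,-0.386,-0.1,0,0,0,0],[0,-0.386,-0.1,0,0,0,0],[0,-0.386,-0.1,0,0,0,0],[0,-0.386,-0.1,0,0,0,0],[0,-0.386,-0.1,0,0,0,0],[0,-0.386,-0.1,0,0,0,0],[0,-0.386,-0.1,0,0,0,0]]'
python3 - <<'E'
from h import *
im,d=snapshot("top");save("t3",cv2.resize(im[200:340,320:520],None,fx=4,fy=4,interpolation=cv2.INTER_CUBIC))
print(telemetry.get_state()["eef_pos"])
E
```

```text
time: 11.85
eef_pos: [0.4737, -0.0796, 0.312]
orientation: [3.141, -0.04, 0.0]
force: [-0.2, 0.6, -1.2]
opening: 0.0177
finger_force: 49.6
time: 12.55
eef_pos: [0.4744, -0.2685, 0.2615]
orientation: [-3.141, 0.032, 0.001]
force: [0.1, 0.3, -1.4]
opening: 0.0182
finger_force: 49.8
[ 0.47452702 -0.2682239   0.2617887 ]
```

View pics/t3.png

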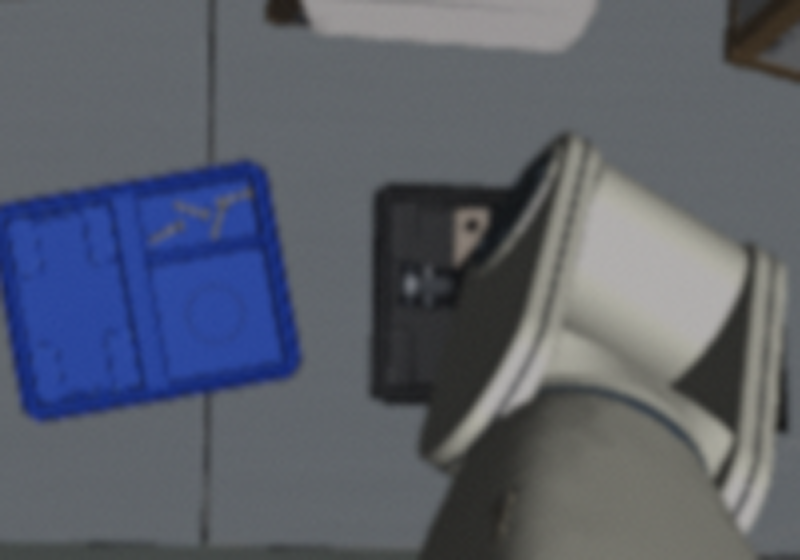

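```bash
python3 - <<'E'
from h import *
print(ray("top",[[320+455/4,200+208/4],[320+490/4,200+210/4],[320+473/4,200+227/4]],.0925)*1000)
E
```

```text
[[ 527.76493214 -260.9244056    92.5       ]
 [ 526.93428105 -283.50763365   92.5       ]
 [ 515.7662685  -272.53541794   92.5       ]]
```

```bash
python3 -m crank '[[0.002,0,-0.08,0,0,0,0],[0.002,0,-0.13,0,0,0,0],[0.002,0,-0.15,0,0,0,0],[0.002,0,-0.16,0,0,0,0],[0.002,0,-0.16,0,0,0,0],[0.002,0,-0.16,0,0,0,0]]'
```

```text
time: 13.2
eef_pos: [0.476, -0.2695, 0.1828]
orientation: [3.141, -0.033, 0.002]
force: [0.8, 0.9, -1.1]
opening: 0.0177
finger_force: 49.8
```

```bash
python3 -m crank '[[0,0.001,-0.005,0,0,0,0],[0,0.001,-0.005,0,0,0,0],[0,0.001,-0.005,0,0,0,0.37],[0,0.001,-0.005,0,0,0,0.37],[0,0.001,-0.005,0,0,0,0.37],[0,0.001,-0.005,0,0,0,0.37],[0,0.001,-0.005,0,0,0,0.37],[0,0.001,0.08,0,0,0,0.37],[0,0.001,0.17,0,0,0,0.4],[0,0.001,0.26,0,0,0,1]]'
```

```text
time: 14.2
eef_pos: [0.4751, -0.2689, 0.3127]
orientation: [-3.141, 0.033, 0.002]
force: [0.2, -0.4, 0.2]
opening: 0.0473
finger_force: 0.0
```

```bash
python3 -m crank '[[0,0.9,0,0,0,0.267,1],[0,0.9,0,0,0,0.267,1],[0,0.9,0,0,0,0.267,1],[0,0.9,0,0,0,0.267,1],[0,0.9,0,0,0,0.267,1],[0,0.9,0,0,0,0.267,1],[0,0.9,0,0,0,0.267,1],[0,0.9,0,0,0,0.267,1],[0,0.9,0,0,0,0.267,1],[0.185,0.9,-0.05,0,0,0.267,1],[0.185,0.9,-0.05,0,0,0.267,1],[0.185,0.9,-0.1,0,0,0.267,1]]' && python3 -m crank '[[0,0,0,0,0,0,1],[0,0,-0.08,0,0,0,1],[0,0,-0.1,0,0,0,1],[0,0,-0.1,0,0,0,1]]'
python3 - <<'E'
from h import *
im,d=snapshot("top");save("t4",cv2.resize(im[190:330,220:500],None,fx=2.8,fy=2.8,interpolation=cv2.INTER_CUBIC))
E
```

```text
time: 15.4
eef_pos: [0.5734, 0.1826, 0.2634]
orientation: [-3.126, -0.297, -0.016]
force: [-0.2, -0.1, -0.5]
opening: 0.0855
finger_force: 0.0
time: 15.8
eef_pos: [0.5666, 0.1806, 0.2108]
orientation: [3.127, 0.295, -0.007]
force: [-0.7, 0.7, 1.0]
opening: 0.0856
finger_force: 0.0
```

View pics/t4.png

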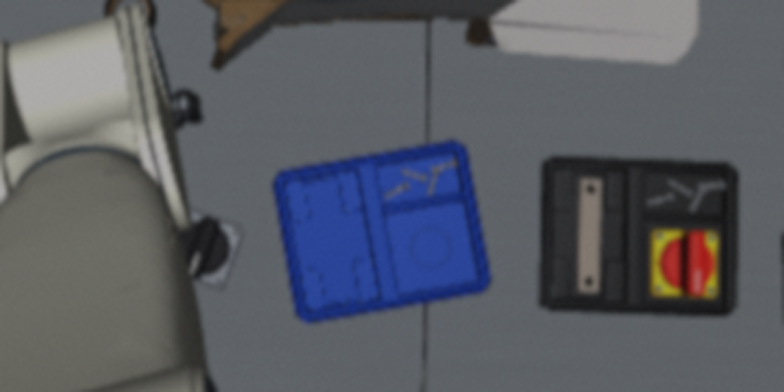

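The tinned link lies centred in the black tray's channel (crop 591,236). Now I grip the shield.

```bash
python3 -m crank '[[0,0,-0.04,0,0,0,1],[0,0,-0.055,0,0,0,1],[0,0,-0.055,0,0,0,1],[0,0,-0.055,0,0,0,0.6],[0,0,-0.055,0,0,0,0.4],[0,0,-0.055,0,0,0,0.4],[0,0,-0.055,0,0,0,0.4],[0,0,-0.055,0,0,0,0.4],[0,0,-0.055,0,0,0,0.4]]' 30
```

```text
time: 16.75
eef_pos: [0.5683, 0.1811, 0.1854]
orientation: [-3.127, -0.295, -0.002]
force: [-1.4, -0.4, 5.7]
opening: 0.057
finger_force: 32.0
```

```bash
python3 -m crank '[[0,0,0.08,0,0,0,0.4],[-0.06,0,0.16,0,0,0,0.4],[-0.15,0,0.22,0,0,0,0.4],[-0.186,-0.9,0.24,0,0,-0.267,0.4],[-0.186,-0.9,0.24,0,0,-0.267,0.4],[-0.186,-0.9,0.24,0,0,-0.267,0.4],[-0.186,-0.9,0.24,0,0,-0.267,0.4],[-0.186,-0.9,0.24,0,0,-0.267,0.4],[-0.186,-0.9,0.24,0,0,-0.267,0.4],[-0.186,-0.9,0.24,0,0,-0.267,0.4],[-0.186,-0.9,0.24,0,0,-0.267,0.4],[-0.186,-0.9,0.24,0,0,-0.267,0.4]]' && python3 -m crank '[[0,0,-0.05,0,0,0,0.4],[0,0,-0.1,0,0,0,0.4],[0,0,-0.14,0,0,0,0.4],[0,0,-0.14,0,0,0,0.4]]'
```

```text
time: 17.95
eef_pos: [0.4744, -0.2705, 0.3047]
orientation: [3.141, -0.034, 0.001]
force: [1.8, 0.6, -0.7]
opening: 0.0572
finger_force: 33.5
time: 18.35
eef_pos: [0.4738, -0.268, 0.2321]
orientation: [-3.139, 0.034, 0.006]
force: [-0.3, -0.2, -0.9]
opening: 0.0571
finger_force: 33.5
```

```bash
python3 -m crank '[[0.002,0,-0.03,0,0,0,0.4],[0.002,0,-0.055,0,0,0,0.4],[0.002,0,-0.064,0,0,0,0.4],[0.002,0,-0.064,0,0,0,0.4],[0.002,0,-0.064,0,0,0,0.4]]'
```

```text
time: 18.85
eef_pos: [0.4761, -0.2684, 0.2024]
orientation: [3.141, -0.033, 0.0]
force: [0.6, -0.0, -0.2]
opening: 0.0572
finger_force: 33.5
```

```bash
python3 -m crank '[[0,0,-0.007,0,0,0,0.4],[0,0,-0.007,0,0,0,0.4],[0,0,-0.007,0,0,0,0.4],[0,0,-0.007,0,0,0,0.75],[0,0,-0.007,0,0,0,0.85],[0,0,-0.007,0,0,0,0.95],[0,0,-0.007,0,0,0,1],[0,0,-0.007,0,0,0,1],[0,0,0.06,0,0,0,1],[0,0,0.16,0,0,0,1],[0,0,0.25,0,0,0,1],[0,0,0.25,0,0,0,1]]'
```

```text
time: 20.05
eef_pos: [0.4777, -0.2694, 0.3332]
orientation: [3.136, -0.033, 0.015]
force: [0.3, 0.2, 0.3]
opening: 0.0852
finger_force: 0.0
```

```bash
python3 -m crank '[[-0.045,0.751,0,0,0,-0.38,1],[-0.045,0.751,0,0,0,-0.38,1],[-0.045,0.751,0,0,0,-0.38,1],[-0.045,0.751,0,0,0,-0.38,1],[-0.045,0.751,0,0,0,-0.38,1],[-0.045,0.751,0,0,0,-0.38,1],[-0.045,0.751,0,0,0,-0.38,1],[-0.045,0.751,0,0,0,-0.38,1],[-0.045,0.751,-0.1,0,0,-0.38,1],[-0.045,0.751,-0.15,0,0,-0.38,1],[-0.045,0.751,-0.15,0,0,-0.38,1]]'
python3 - <<'E'
from h import *
im,d=snapshot("top");save("t5",cv2.resize(im[220:330,220:500],None,fx=2.8,fy=2.8,interpolation=cv2.INTER_CUBIC))
print(telemetry.get_state()["eef_pos"])
E
```

```text
time: 21.15
eef_pos: [0.4517, 0.1073, 0.2493]
orientation: [3.099, -0.498, -0.01]
force: [-0.6, 0.1, -0.2]
opening: 0.0853
finger_force: 0.0
[0.45264979 0.10711133 0.2509177 ]
```

View pics/t5.png

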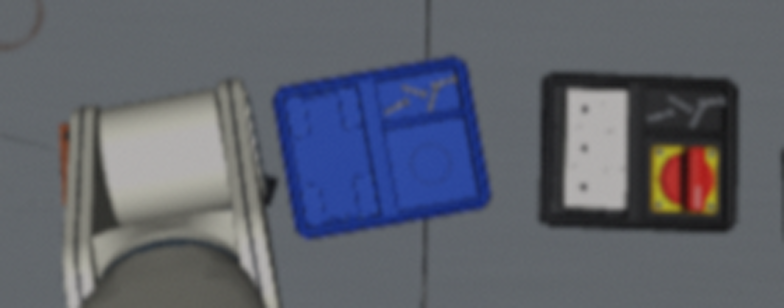

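The shield lies square in the black recess (crop 597,150). Now I grip the black handle.

```bash
python3 -m crank '[[0,0,-0.07,0,0,0,1],[0,0,-0.108,0,0,0,1],[0,0,-0.108,0,0,0,1],[0,0,-0.108,0,0,0,0.5],[0,0,-0.108,0,0,0,0],[0,0,-0.108,0,0,0,0],[0,0,-0.108,0,0,0,0],[0,0,-0.108,0,0,0,0],[0,0,-0.108,0,0,0,0],[0,0,-0.108,0,0,0,0]]' 40
```

```text
time: 22.2
eef_pos: [0.4538, 0.1072, 0.199]
orientation: [-3.101, 0.5, -0.002]
force: [-1.0, 0.2, 8.2]
opening: 0.0172
finger_force: 39.9
```

```bash
python3 -m crank '[[0,0,0.1,0,0,0,0],[0,0,0.2,0,0,0.1,0],[0.009,-0.445,0.2,0,0,0.653,0],[0.009,-0.445,0.2,0,0,0.653,0],[0.009,-0.445,0.2,0,0,0.653,0],[0.009,-0.445,0.2,0,0,0.653,0],[0.009,-0.445,0.2,0,0,0.653,0],[0.009,-0.445,0.2,0,0,0.653,0],[0.009,-0.445,0.2,0,0,0.653,0],[0.009,-0.445,0.1,0,0,0.653,0],[0.009,-0.445,0.06,0,0,0.653,0],[0.009,-0.445,0.06,0,0,0.653,0]]'
```

```text
time: 23.4
eef_pos: [0.4566, -0.1137, 0.2259]
orientation: [-3.124, -0.305, 0.009]
force: [1.1, -0.5, -0.3]
opening: 0.0172
finger_force: 39.5
```

```bash
python3 -m crank '[[0.001,-0.002,-0.02,0,0,0,0],[0.001,-0.002,-0.036,0,0,0,0],[0.001,-0.002,-0.036,0,0,0,0],[0.001,-0.002,-0.036,0,0,0,0],[0.001,-0.002,-0.036,0,0,0,0.5],[0.001,-0.002,-0.036,0,0,0,0.6],[0.001,-0.002,-0.036,0,0,0,0.8],[0.001,-0.002,-0.036,0,0,0,0.8],[0.001,-0.002,0.04,0,0,0,1],[0.001,-0.002,0.14,0,0,0,1],[0.001,-0.002,0.2,0,0,0,1]]'
```

```text
time: 24.5
eef_pos: [0.4588, -0.1165, 0.3308]
orientation: [3.126, 0.303, 0.003]
force: [0.8, -1.3, 0.5]
opening: 0.0855
finger_force: 0.0
```

```bash
python3 -m crank '[[-0.013,0.705,0,0,0,-0.18,1],[-0.013,0.705,0,0,0,-0.18,1],[-0.013,0.705,0,0,0,-0.18,1],[-0.013,0.705,0,0,0,-0.18,1],[-0.013,0.705,0,0,0,-0.18,1],[-0.013,0.705,0,0,0,-0.18,1],[-0.013,0.705,0,0,0,-0.18,1],[-0.013,0.705,-0.08,0,0,-0.18,1],[-0.013,0.705,-0.17,0,0,-0.18,1],[-0.013,0.705,-0.22,0,0,-0.18,1],[-0.013,0.705,-0.22,0,0,-0.18,1],[-0.013,0.705,-0.22,0,0,-0.18,1]]'
python3 - <<'E'
from h import *
im,d=snapshot("top");save("t6",cv2.resize(im[220:330,220:500],None,fx=2.8,fy=2.8,interpolation=cv2.INTER_CUBIC))
print(telemetry.get_state()["eef_pos"])
E
```

```text
time: 25.7
eef_pos: [0.4521, 0.2361, 0.2184]
orientation: [3.14, 0.081, -0.001]
force: [0.6, 0.8, 1.0]
opening: 0.0854
finger_force: 0.0
[0.45248976 0.23626801 0.2192261 ]
```

View pics/t6.png

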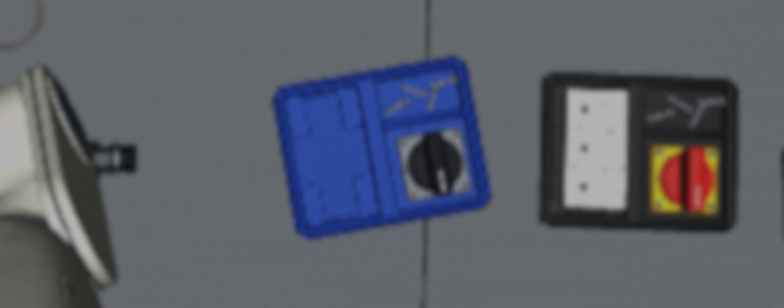

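The black handle sits in the blue tray's pocket (crop 434,163). Next is the copper link.

```bash
python3 -m crank '[[0,0,-0.06,0,0,0,1],[0,0,-0.088,0,0,0,1],[0,0,-0.088,0,0,0,1],[0,0,-0.088,0,0,0,1],[0,0,-0.088,0,0,0,0.4],[0,0,-0.088,0,0,0,0.4],[0,0,-0.088,0,0,0,0],[0,0,-0.088,0,0,0,0],[0,0,-0.088,0,0,0,0],[0,0,-0.088,0,0,0,0],[0,0,-0.088,0,0,0,0],[0,0,-0.088,0,0,0,0]]' 50
```

```text
time: 26.95
eef_pos: [0.4521, 0.2362, 0.1747]
orientation: [-3.14, -0.081, -0.001]
force: [-1.2, -0.8, 7.3]
opening: 0.0177
finger_force: 48.7
```

```bash
python3 -m crank '[[0,0,0.1,0,0,0,0],[0,0,0.2,0,0,0,0],[0.023,-0.508,0.22,0,0,0.18,0],[0.023,-0.508,0.22,0,0,0.18,0],[0.023,-0.508,0.22,0,0,0.18,0],[0.023,-0.508,0.22,0,0,0.18,0],[0.023,-0.508,0.22,0,0,0.18,0],[0.023,-0.508,0.22,0,0,0.18,0],[0.023,-0.508,0.15,0,0,0.18,0],[0.023,-0.508,0.1,0,0,0.18,0],[0.023,-0.508,0.06,0,0,0.18,0],[0.023,-0.508,0.06,0,0,0.18,0]]' && python3 -m crank '[[0,0,-0.025,0,0,0,0],[0,0,-0.042,0,0,0,0],[0,0,-0.042,0,0,0,0],[0,0,-0.042,0,0,0,0]]'
```

```text
time: 28.15
eef_pos: [0.4623, -0.0174, 0.2021]
orientation: [-3.126, -0.303, 0.008]
force: [-0.2, 0.9, -0.9]
opening: 0.0177
finger_force: 49.4
time: 28.55
eef_pos: [0.4635, -0.0178, 0.1834]
orientation: [3.127, 0.303, 0.0]
force: [0.4, 0.3, -1.8]
opening: 0.0179
finger_force: 49.5
```

```bash
python3 -m crank '[[0,0,-0.004,0,0,0,0],[0,0,-0.004,0,0,0,0],[0,0,-0.004,0,0,0,0.37],[0,0,-0.004,0,0,0,0.37],[0,0,-0.004,0,0,0,0.37],[0,0,-0.004,0,0,0,0.37],[0,0,-0.004,0,0,0,0.37],[0,0,0.08,0,0,0,0.37],[0,0,0.17,0,0,0,0.4],[0,0,0.26,0,0,0,1]]' && python3 -m crank '[[-0.1,0.5,0.1,0,0,0,1],[-0.1,0.5,0.1,0,0,0,1],[-0.1,0.5,0.1,0,0,0,1],[-0.1,0.5,0.1,0,0,0,1],[-0.1,0.5,0.1,0,0,0,1],[-0.1,0.5,0.1,0,0,0,1],[-0.1,0.5,0.1,0,0,0,1]]'
python3 - <<'E'
from meas import *
fr=[snapshot("top") for _ in range(12)]
D=np.stack([f[1] for f in fr]);D[D<=0]=np.nan
P=cloud("top",np.nan_to_num(np.nanmedian(D,0)));Z=P[...,2];im=fr[0][0]
save("t7",cv2.resize(im[180:330,220:540],None,fx=2.5,fy=2.5,interpolation=cv2.INTER_CUBIC))
hsv=cv2.cvtColor(im,cv2.COLOR_RGB2HSV).astype(int);H,S,V=hsv[...,0],hsv[...,1],hsv[...,2]
print("cop",blob((S>100)&(H<15),"top",.012,(339,275)))
m=(S>100)&((H<40)|(H>170));print("red",blob(m,"top",.02,(465,284)))
def loc(sel,o,y,n):
    a=np.radians(y);q=(P[sel]-[o[0]/1e3,o[1]/1e3,0]);x=q[:,0]*np.cos(a)+q[:,1]*np.sin(a);yy=-q[:,0]*np.sin(a)+q[:,1]*np.cos(a)
    return x,yy,q[:,2]+.0009
bl=((473.3,-66.5),-78.8);bk=((474.5,-317.5),-91.1)
for n,(o,y),cx,cy in (("shield",bk,-49,0),("redbar",bk,45,-24),("blkbar",bl,45,-24)):
    x,yy,z=loc(np.ones_like(Z,bool),o,y,n);zt=.034 if n=="shield" else .045
    k=(abs(x*1e3-cx)<40)&(abs(yy*1e3-cy)<70)&(z>zt)&(z<.08)
    A=np.c_[x[k],yy[k],np.ones(k.sum())];print(n,k.sum(),"ctr",(x[k].min()+x[k].max())*500,(yy[k].min()+yy[k].max())*500,"z",np.median(z[k])*1e3,"slope",np.linalg.lstsq(A,z[k],rcond=None)[0][:2].round(3))
E
```

```text
time: 29.55
eef_pos: [0.4631, -0.0179, 0.3142]
orientation: [-3.127, -0.303, 0.003]
force: [1.8, 0.1, 0.4]
opening: 0.0477
finger_force: 0.0
time: 30.25
eef_pos: [0.413, 0.2335, 0.3635]
orientation: [-3.126, -0.308, -0.001]
force: [0.5, -0.1, 0.3]
opening: 0.0856
finger_force: 0.0
cop c=(462.9,-19.6) size=(73.0,14.8) longaxis=10.5 area=145
red c=(449.0,-360.9) size=(68.0,65.7) longaxis=-0.1 area=620
shield 920 ctr -47.05204854918554 1.175646325040188 z 43.24749213355615 slope [ 0.017 -0.001]
redbar 181 ctr 42.86804580194078 -23.4015145841359 z 59.656809515255745 slope [ 0.343 -0.005]
blkbar 161 ctr 47.30957712121134 -24.961234733791642 z 59.465273354570954 slope [ 0.153 -0.007]
```

View pics/t7.png

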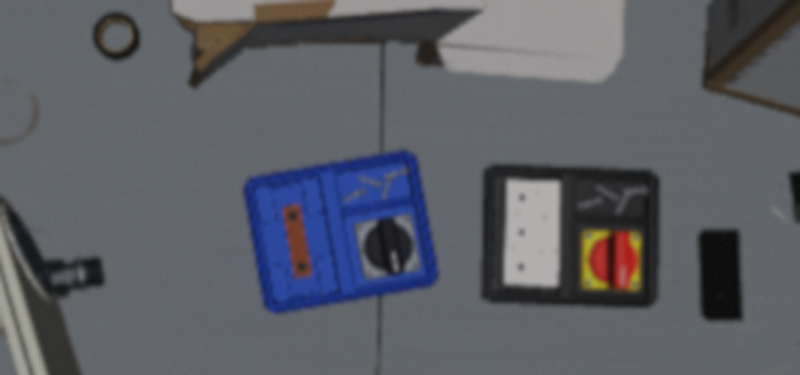

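All five parts are in place within tolerance and at seated height: copper link (crop 298,242), black handle (386,248), shield (531,235) and red handle (611,262). The tape and barrier haven't moved, and the hand is clear of everything. I hand the job in.

```bash
python3 -c "
from bench import arm;print(arm.close_job())"
```

```text
the job is handed in; nothing more can be done
None
```

I seated both kits and handed the job in at about 31 s on the robot's clock; a final depth check put the handles and shield at seated height, and the links were checked only in the picture. The hand-in returned no verdict.

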